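# Free the locked centrifuge lid with the release rod

## Robot

A 6-joint arm with a two-finger parallel gripper is mounted at the origin on the work surface. World frame = base frame: x ahead of the robot, y to its left, z up, the work surface at z = 0. Lengths are in m, angles in rad, forces in N, time in s.
With the tool pointing down it reaches from about 0.35 to 0.85 m from the base axis. Payload 8.1 kg.
Tool frame: the origin (TCP) lies at the very end of the fingers, on their centre line; the grasp point (between the pads) lies 19 mm behind it; z points along the fingers, y is the direction in which the jaws open and shut (so a half turn about z gives the same grasp; the last joint's range is limited). The gripper opens to 93 mm and grips with 3 to 60 N. Pads are 15 mm wide; open, the fingers measure 128 mm over their backs; the gripper's body (75 mm by 188 mm) begins 65 mm behind the grasp point.
Start: joints at [1.021, 0.13, 1.488, -0, 1.523, -0.085], TCP at [0.269, 0.536, 0.196] pointing down, gripper open.
Joint ranges: [-2.96, 2.96], [-0.89, 2.26], [0.02, 2.5], [-1.34, 4.48], [0, 2.73], [-2.66, 2.66]. Speed limits (rad/s): [2.39, 2.39, 2.79, 3.14, 3.14, 3.14].

## Interface

Orientations are given as a rotation vector (axis times angle).
In Python, from plant import * gives the robot as it stands.
- The arm moves only by the tool apply_moves, never from a script. Its argument "commands" is one flat list of numbers, 7 for each row, row after row: the shift along the world's x, y, z in cm, then the turn, a rotation vector about the world's x, y, z in rad, then the finger opening in cm, from 0 to 9.3. A call has 1 to 8 rows; each row shifts and turns the pose as measured when the row begins; what a row does not reach is not made up. A row lasts 1/8 s, in which the tool goes at most 62.5 mm and 10.7 degrees, less where a joint would pass 70% of its speed; a pose out of reach is approached as far as the arm can. A call with a gripper value outside its range is refused whole. The fingers move at their own pace and stop on an object; "squeeze" is the grip in N (left out, the last holds). Time passes only in rows, so rows that do not move let the fingers close. It gives the time, the measured TCP pose, the force and the opening at its end, in the units of the state.
- read_state(): the state, without advancing time (a new reading comes with each control period).
- read_camera(name): name is "scene" or "top" or "wrist"; returns (picture, depth): 420x560x3 uint8, blue, green, red; 420x560 float32, m along the optical axis (not along the pixel's ray), 0 where there is no reading.
- camera_model(name): a dict with "intrinsics" (3x3 intrinsics, pixels), "R" (3x3) and "t" (3): a world point X has camera coordinates R X + t. Camera axes: x right, y down, z forward; pixel columns grow to the right and rows downward; lengths in m; the calibration is good to about 2 mm. The wrist camera is an equidistant fisheye: a pixel r from the principal point sees the ray r / f radians off the axis. A picture is of the moment at which its call begins: read the wrist's pose just before it. camera_model takes no time and is no camera call; for the wrist camera it gives the pose at the moment of the call.
- close_job(): hands the job in, once; it reports no verdict.
Trained networks look in the newest picture that a camera, given by its name, has taken for a name from the list of things; names that differ only in an ending like _2 or _b are one class to them, and where a whole thing is asked for, a point or a joint stands for the part that bears it (a point fixed in the world has none). Each returns a list of dicts, best first, with "conf" (0 to 1); they miss things now and then, are a little off and sometimes report something else, mostly with a low value. They report only what shows in the picture. A call takes as long as a camera call. They do not tell look-alikes from the thing itself.
- find_in(query, camera): "point" ([x, y, z] in m, in the coordinates of the camera as it stood for that picture, good to about 4 mm: the middle of the surface that is visible of it).
- cut_out(query, camera): "mask" (420x560 bool, what is visible of it).
- spot_point(query, camera): "point" ([x, y, z] in m, in the coordinates of the camera as it stood for that picture, good to about 4 mm: a listed point, or the origin of a listed thing).
The state is a dict: "t": time; "q": joint angles; "dq": joint speeds; "joint_torque": joint torques, N m; "tool_pos": TCP position; "orientation": TCP orientation; "force": force on the tool from outside, world axes, zero at the start; "wrist_torque": the same for the moment, N m; "opening": finger opening in m.
Only numpy, scipy, OpenCV 4.12 (cv2) and the standard library are available. Lean on these libraries where they do the work, as an engineer would, in place of code of your own. Each camera call takes 0.05 s, during which the arm holds its last target. There are 200 camera calls.

## Task

The microcentrifuge has lost power with its lid locked: take the red-handled release rod out of the tool block and push it straight down through the small red-ringed hole in the machine's front deck until the spring latch behind it lets go and the lid pops up. Put the rod back upright, fully down in its hole in the tool block, and swing the lid all the way open so that it stays up. Leave the slide box, tube rack and dropper bottle where they are.

Things in the scene. Friction and masses are not known exactly. Their poses are not given: they have to be found in the camera images.
- centrifuge: White microcentrifuge with blue side bands, fixed to the bench; housing 270 mm (x) by 200 mm (y). Origin: centre of its underside. Its -x side, with the control panel, faces the robot, give or take its yaw; z up. Its front deck, 115 mm above the bench, is the 70 mm strip nearest the robot (x -135 to -65 mm); the lid covers the rest, its top when shut at 141 mm (dome 154 mm).
- release_hole (a point): Centre of the release hole's mouth, at deck level: a vertical hole, 17 mm wide, in a flat red ring of 25 mm, 30 mm from the deck's front edge and 60 mm to the -y side of the machine's middle. Axes as the centrifuge's. The deck is 5 mm thick; the latch's brass pad lies under it, 32 mm below this point.
- latch (a joint): Angle of the spring latch: 0 at rest, holding the lid shut; stop at 0.31 rad. Its brass pad under the release hole takes 2 to 6 N downwards. It lets the lid go at about 0.22 rad, with the pad about 12 mm down (44 mm below the hole's mouth); the pad meets its stop about 17 mm down (49 mm below the mouth) and springs back when let go.
- lid (a joint): Angle of the lid: 0 shut, grows as its front edge swings up and back, stop at 1.4 rad (80 degrees). Latched, it will not open. When the latch lets go, spring pins kick it up to about 0.15 to 0.3 rad, its front edge then 25 to 50 mm higher than shut. Its stiff hinge holds it at any angle; lifting takes about 3 N at the tab.
- lid_tab (a point): Point to take the lid by, in the blue finger tab that sticks out 42 mm from the middle of the lid's front edge, 26 mm wide (machine's y), 14 mm thick; this point is 27 mm from that edge. It turns with the lid, about lid_hinge. Lid shut, only 8 mm are free below the tab; once popped up it can be pinched by its sides from above. Axes as the centrifuge's when shut.
- lid_hinge (a point): Point on the lid's hinge axis in the machine's middle plane, at its rear (112 mm behind its centre, 118 mm above the bench). Axes as the centrifuge's; the hinge turns about y. With the lid at angle a, lid_tab is at x = -0.204 cos a + 0.012 sin a, z = 0.204 sin a + 0.012 cos a from here (m, these axes).
- rod: Release rod: a steel rod, 8 mm diameter, 80 mm long, under a red ribbed round handle, 26 mm diameter, 60 mm long; 70 g. Origin: the free tip of the steel end; z runs along it to the handle, which spans z = 80 to 140 mm. It starts upright in the tool block, the handle's shoulder resting on the block's top, its tip 5 mm above the bench.
- stand: Grey tool block, fixed to the bench, 50 mm (x) by 100 mm (y) by 85 mm high. Origin: centre of its underside. The rod's hole is vertical, 17 mm wide, right through, at x = 0, y = -25 mm. Two short screwdrivers (blue and black handles, 42 mm tall above the block, 16 mm thick) stand fast in it at y = +33 mm, x = -13 and +13 mm.
- slide_box: Pale green closed slide box, 85 by 100 by 33 mm, lying loose on the bench. Origin: centre of its underside. It and the tool block stand on opposite sides of the machine. Not to be disturbed.
- tube_rack: Blue rack with capped micro tubes, 66 by 104 by 42 mm, loose on the bench. Origin: centre of its underside. Not to be disturbed.
- dropper: Amber dropper bottle with a black dropper cap, 40 mm wide, 100 mm tall, loose on the bench. Origin: centre of its underside. Not to be disturbed.
Things that resemble listed ones, but are neither listed nor needed, are in the scene too. Of the things that look like the rod, the middle-sized one is meant.

How it is judged:
By the outcome, as a careful person would: the job done as asked, in the order asked, and still so for the second after the job is handed in, with the robot touching nothing.
It also fails if it takes over 67 s, if anything falls off the work surface, if the arm or the gripper's body presses on something with over 40 N, if the wrist force passes 120 N, or if a joint passes its speed limit or range.

## Working session

There is one attempt and no reset: what is moved stays moved. The work goes in short steps, Python scripts to look and compute and a tool call to move; the robot and the scene stay as the last step left them, time stands still between calls to the robot, and variables do not carry over. Pictures are saved under pics/ and viewed, about 8 in all and at most 12, crops included, and the job is handed in when it is done.

Besides the shell and the picture viewer there is one more tool, called in YAML: its name, and indented under it one key for each argument. apply_moves: Moves the arm, as the interface text tells. Its arguments: {"type":"object","properties":{"commands":{"type":"array"},"squeeze":{"type":"number"}},"required":["commands"]}

```bash
mkdir -p pics; cat > h.py <<'E'
from plant import *
import numpy as np, cv2
from scipy.spatial.transform import Rotation as Ro
def w(cam,p,m=None):
    m=m or camera_model(cam); return np.array(m["R"]).T@(np.array(p)-np.array(m["t"]))
def pts(cam,depth,mask):
    m=camera_model(cam);K=np.array(m["intrinsics"]);v,u=np.nonzero(mask&(depth>0));d=depth[v,u]
    P=np.c_[(u-K[0,2])/K[0,0]*d,(v-K[1,2])/K[1,1]*d,d]
    return (P-np.array(m["t"]))@np.array(m["R"])
E
python3 - <<'E'
from h import *
print(read_state())
for c in("scene","top"):
    im,d=read_camera(c); cv2.imwrite(f"pics/{c}0.png",im); np.save(f"{c}0.npy",d)
    for q in("centrifuge","release_hole","lid_tab","lid_hinge","rod","stand","slide_box","tube_rack","dropper"):
        print(c,q,[(np.round(w(c,r["point"]),3).tolist(),round(r["conf"],2)) for r in spot_point(q,c)[:4]])
E
```

```text
{'t': 0.0, 'q': array([ 1.02058644e+00,  1.31135830e-01,  1.48923374e+00, -5.57376941e-06,
        1.52299846e+00, -8.54057707e-02]), 'dq': array([ 1.77774309e-05, -1.99422426e-03, -1.61426789e-04,  1.19231774e-03,
       -7.56851362e-04,  1.15117706e-03]), 'joint_torque': array([ 2.46039199e-04, -5.59853339e+01, -4.91746008e+01,  7.66873872e-02,
        3.57528264e-02, -1.77279449e-04]), 'tool_pos': array([0.26862457, 0.53584904, 0.19462762]), 'orientation': array([-7.23430785e-01, -3.05659827e+00,  2.65138022e-03]), 'force': array([-0.42776116, -0.21523773,  0.09961765]), 'wrist_torque': array([ 0.00086438,  0.00450301, -0.00544054]), 'opening': 0.0932882774047562}
scene centrifuge [([0.558, -0.012, 0.005], 0.88)]
scene release_hole [([0.457, -0.079, 0.115], 0.87)]
scene lid_tab [([0.462, -0.022, 0.132], 0.73)]
scene lid_hinge [([0.664, -0.001, 0.119], 0.92)]
scene rod [([0.37, 0.317, 0.005], 0.77), ([0.563, 0.274, 0.001], 0.64)]
scene stand [([0.466, 0.311, 0.005], 0.72)]
scene slide_box [([0.444, -0.313, 0.002], 0.8)]
scene tube_rack [([0.658, 0.351, -0.001], 0.79), ([0.667, -0.001, 0.122], 0.4)]
scene dropper [([0.651, -0.371, 0.004], 0.78)]
top centrifuge [([0.557, -0.012, -0.001], 0.83)]
top release_hole [([0.46, -0.089, 0.115], 0.82)]
top lid_tab [([0.466, -0.023, 0.134], 0.6)]
top lid_hinge [([0.668, -0.002, 0.116], 0.85)]
top rod [([0.365, 0.312, -0.002], 0.74), ([0.469, 0.291, 0.006], 0.64)]
top stand [([0.552, -0.013, 0.001], 0.7)]
top slide_box [([0.439, -0.318, 0.003], 0.57)]
top tube_rack [([0.66, 0.352, -0.001], 0.97), ([0.555, -0.012, 0.001], 0.38), ([0.651, -0.373, -0.001], 0.3)]
top dropper [([0.652, -0.374, -0.005], 0.63)]
```

View pics/scene0.png

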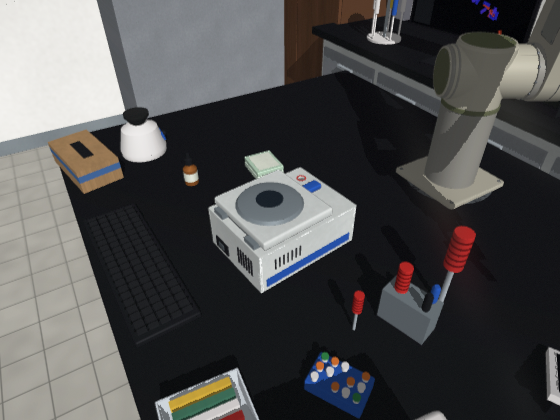

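View pics/top0.png

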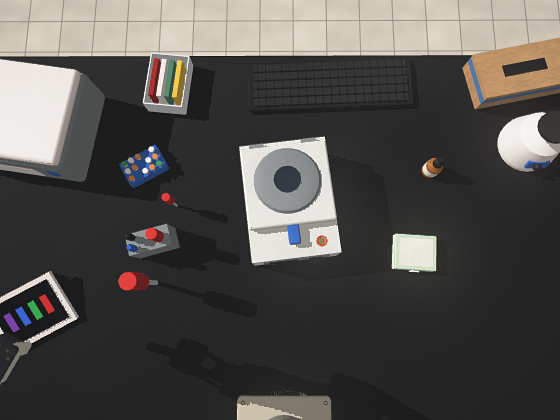

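The scene view shows three red-handled rods. The middle one is in the tool block at about (404,278), with the big one at (458,250) and the small one at (358,300) standing free. The top view shows the ring at (322,240) and the tab at (294,234). Next I measure these from depth.

```bash
python3 - <<'E'
from h import *
for c in("top","scene"):
    im=cv2.imread(f"pics/{c}0.png");d=np.load(f"{c}0.npy");b,g,r=[im[...,i].astype(int) for i in range(3)]
    al=pts(c,d,np.ones(d.shape,bool)); 
    red=(r>1.6*g)&(r>1.6*b)&(r>70); P=pts(c,d,red)
    def box(P,x,y,z): return P[(abs(P[:,0]-x[0])<x[1])&(abs(P[:,1]-y[0])<y[1])&(P[:,2]>z[0])&(P[:,2]<z[1])]
    for n,a in dict(ring=((.459,.03),(-.083,.03),(.10,.13)),rod=((.468,.035),(.29,.035),(.09,.16)),rodtop=((.468,.035),(.29,.035),(.138,.16)),big=((.37,.05),(.315,.05),(.05,.4)),small=((.56,.03),(.275,.03),(.03,.3))).items():
        Q=box(P,*a)
        if len(Q):print(c,n,len(Q),"mean",Q.mean(0).round(4),"min",Q.min(0).round(3),"max",Q.max(0).round(3))
    S=box(al,(.47,.07),(.31,.08),(.08,.09))
    print(c,"standtop",len(S),[np.round(x,4) for x in cv2.minAreaRect(S[:,:2].astype(np.float32)*1000)])
    S=box(al,(.56,.2),(-.012,.15),(.10,.146))
    print(c,"machine",[np.round(x,4) for x in cv2.minAreaRect(S[:,:2].astype(np.float32)*1000)])
    blue=(b>1.6*r)&(b>90);T=box(pts(c,d,blue),(.465,.04),(-.022,.04),(.12,.16))
    if len(T):print("tab",len(T),T.mean(0).round(4),T.min(0).round(3),T.max(0).round(3),[np.round(x,4) for x in cv2.minAreaRect(T[:,:2].astype(np.float32)*1000)])
s=read_state();print(Ro.from_rotvec(s["orientation"]).as_matrix().round(3))
E
```

```text
top ring 44 mean [ 0.4596 -0.0853  0.1163] min [ 0.448 -0.096  0.113] max [ 0.471 -0.074  0.121]
top rod 196 mean [0.4703 0.2827 0.133 ] min [0.459 0.273 0.092] max [0.485 0.299 0.148]
top rodtop 117 mean [0.4715 0.2861 0.1443] min [0.459 0.274 0.139] max [0.484 0.299 0.148]
top big 484 mean [0.3687 0.3053 0.1814] min [0.351 0.292 0.114] max [0.388 0.329 0.205]
top small 100 mean [0.5591 0.2666 0.0947] min [0.551 0.259 0.061] max [0.57  0.277 0.109]
top standtop 631 [array([465.3415, 310.7462]), array([ 51.1189, 101.6005]), np.float64(15.8539)]
top machine [array([555.9208, -13.5818]), array([272.7675, 200.2147]), np.float64(6.9444)]
tab 224 [ 0.471  -0.0237  0.1373] [ 0.451 -0.038  0.133] [ 0.493 -0.009  0.142] [array([470.9894, -23.8568]), array([42.6997, 25.4058]), np.float64(7.6663)]
scene ring 18 mean [ 0.4606 -0.0835  0.1177] min [ 0.45  -0.097  0.117] max [ 0.472 -0.071  0.119]
scene rod 412 mean [0.4789 0.2936 0.1265] min [0.46  0.276 0.09 ] max [0.488 0.303 0.149]
scene rodtop 163 mean [0.4754 0.2909 0.1449] min [0.46  0.276 0.138] max [0.486 0.303 0.149]
scene big 933 mean [0.3796 0.3201 0.1699] min [0.352 0.297 0.115] max [0.391 0.334 0.204]
scene small 232 mean [0.5662 0.2757 0.0911] min [0.554 0.263 0.061] max [0.573 0.284 0.109]
scene standtop 912 [array([466.8711, 312.8808]), array([ 53.7475, 101.1294]), np.float64(15.6064)]
scene machine [array([557.1036, -10.667 ]), array([273.6234, 202.289 ]), np.float64(6.9351)]
tab 132 [ 0.4722 -0.0176  0.1382] [ 0.453 -0.036  0.128] [ 0.491 -0.006  0.144] [array([472.0874, -20.5686]), array([39.1997, 26.8951]), np.float64(6.2117)]
[[-0.894  0.448  0.   ]
 [ 0.448  0.894  0.   ]
 [-0.     0.    -1.   ]]
```

apply_moves:
  commands: [0,0,5,0,0,0.117,5,2,-2,5,0,0,0.117,5,4,-5,0,0,0,0.117,5,4,-5,0,0,0,0.117,5,4,-5,0,0,0,0.117,5,4,-5,0,0,0,0,5,2,-2.5,0,0,0,0,5,0,0,0,0,0,0,5]
  squeeze: 30

```text
t: 2.0
tool_pos: [0.4683, 0.2884, 0.2984]
orientation: [-0.223, 3.128, -0.003]
force: [-0.3, 0.4, 0.0]
opening: 0.05
```

apply_moves:
  commands: [0.4,0,-5,0,0,-0.02,5,0,0,-5,0,0,0,5,0,0,-4,0,0,0,5,0,0,-3,0,0,0,5,0,0,-1.5,0,0,0,5,0,0,-1,0,0,0,5,0,0,0,0,0,0,5]

```text
t: 2.88
tool_pos: [0.4699, 0.294, 0.1009]
orientation: [-0.196, 3.126, 0.004]
force: [-0.3, -0.7, -0.1]
opening: 0.0503
```

```bash
python3 - <<'E'
from h import *
s=read_state();print(s["tool_pos"],s["force"])
m=camera_model("wrist");im,d=read_camera("wrist");cv2.imwrite("pics/w1.png",im)
print([(w("wrist",r["point"],m).round(4),r["conf"]) for r in spot_point("rod","wrist")],[(w("wrist",r["point"],m).round(4),r["conf"]) for r in find_in("rod","wrist")])
E
```

```text
[0.46989923 0.29400086 0.10092523] [-0.32570053 -0.68688124 -0.07019854]
[(array([0.4728, 0.2884, 0.0084]), 0.92), (array([0.372 , 0.3161, 0.0025]), 0.65), (array([0.5631, 0.2708, 0.0034]), 0.58)] [(array([0.466 , 0.2875, 0.148 ]), 0.91), (array([0.5548, 0.2748, 0.0939]), 0.72), (array([0.3726, 0.3098, 0.2039]), 0.69)]
```

View pics/w1.png

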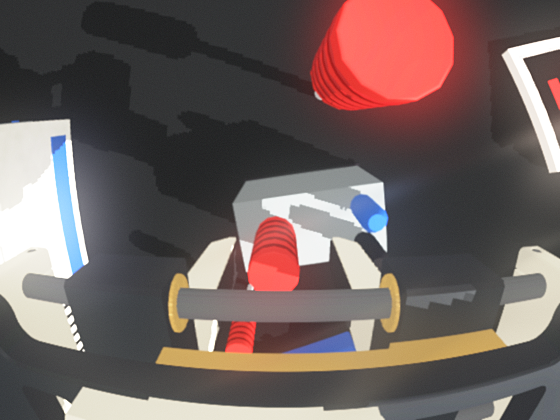

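The wrist view shows the rod handle at (272,255) between the fingers and the network puts the rod at (0.473, 0.288). The descent drifted about 5 mm in y, so I correct that and then close.

apply_moves:
  commands: [0.3,-0.55,-0.2,0,0,0,5,0,0,0,0,0,0,5]

```text
t: 3.28
tool_pos: [0.4754, 0.2887, 0.1021]
orientation: [-0.195, 3.121, 0.007]
force: [0.2, -0.2, -0.4]
opening: 0.0499
```

apply_moves:
  commands: [-0.2,0,-0.3,0,0.014,0,5,0,0,0,0,0,0,2.3,0,0,0,0,0,0,2.0,0,0,0,0,0,0,2.0,0,0,0,0,0,0,2.0]
  squeeze: 40

```text
t: 3.9
tool_pos: [0.4736, 0.2887, 0.0993]
orientation: [-0.195, 3.135, 0.009]
force: [0.9, 0.4, 1.0]
opening: 0.0242
```

```bash
cat >> h.py <<'E'
def st():
    s=read_state();R=Ro.from_rotvec(s["orientation"]).as_matrix()
    print("t",s["t"],"pos",s["tool_pos"].round(4),"z",R[:,2].round(4),"yaw",round(np.degrees(np.arctan2(R[1,1],R[0,1])),1),"F",s["force"].round(2),"open",round(s["opening"],4),"q",s["q"].round(2))
E
python3 -c "
from h import *
st()"
```

```text
t 3.9 pos [0.4736 0.2887 0.0993] z [-0.      0.0055 -1.    ] yaw 97.1 F [0.92 0.44 0.98] open 0.0242 q [ 0.45  0.07  1.73  0.01  1.34 -1.24]
```

apply_moves:
  commands: [0,0,2,0,0,0,2,0,0,2,0,0,0,2,0,0,3,0,0,0,2,0,0,3,0,0,0,2]

```text
t: 4.4
tool_pos: [0.4717, 0.2879, 0.2032]
orientation: [0.195, -3.132, -0.006]
force: [-0.3, -0.1, -1.0]
opening: 0.0245
```

apply_moves:
  commands: [0,0,5,0,0,0,2,0,-1,4,0,0,0,2,0,-5,0,0,0,0,2,0,-6,0,0,0,0,2,-0.5,-6,0,0,0,0,2,-0.5,-6,0,0,0,0,2,0,-6,0,0,0,0,2,0,-5,0,0,0,0,2]

```text
t: 5.4
tool_pos: [0.4608, -0.0679, 0.3141]
orientation: [-0.207, 3.117, 0.009]
force: [1.3, 0.5, -1.1]
opening: 0.0242
```

```bash
python3 -c "
from h import *
st()"
```

```text
t 5.4 pos [ 0.4608 -0.0679  0.3141] z [ 0.0171  0.0071 -0.9998] yaw 97.6 F [ 1.28  0.51 -1.06] open 0.0242 q [-0.27 -0.27  1.66  0.01  1.74 -1.97]
```

apply_moves:
  commands: [0,-1.6,-2,-0.007,0.017,0,2,0,0,-3,0,0,0,2,0,0,-2.5,0,0,0,2,0,0,0,0,0,0,2]

```text
t: 5.9
tool_pos: [0.4602, -0.0866, 0.2397]
orientation: [-0.2, 3.133, -0.002]
force: [-0.6, -0.9, -0.9]
opening: 0.0239
```

```bash
python3 - <<'E'
from h import *
st()
im,d=read_camera("scene");cv2.imwrite("pics/s2.png",cv2.resize(im[100:300,180:400],None,fx=3,fy=3))
print("rod",[(w("scene",r["point"]).round(4),round(r["conf"],2)) for r in spot_point("rod","scene")])
m=camera_model("wrist");im,d=read_camera("wrist");cv2.imwrite("pics/w2.png",im)
for q in("rod","release_hole"): print(q,[(w("wrist",r["point"],m).round(4),r["conf"]) for r in spot_point(q,"wrist")])
im,d=read_camera("top")
for q in("rod","release_hole"): print("top",q,[(w("top",r["point"]).round(4),r["conf"]) for r in spot_point(q,"top")])
E
```

```text
t 5.9 pos [ 0.4602 -0.0866  0.2397] z [ 0.0019 -0.0012 -1.    ] yaw 97.3 F [-0.55 -0.86 -0.86] open 0.0239 q [-0.29 -0.25  1.77 -0.    1.62 -1.99]
rod [(array([0.3689, 0.3123, 0.0024]), 0.83), (array([ 0.4599, -0.0855,  0.148 ]), 0.68), (array([0.5625, 0.2719, 0.0011]), 0.63)]
rod [(array([ 0.463 , -0.0871,  0.1538]), 0.87), (array([0.5654, 0.2726, 0.0008]), 0.54), (array([0.3691, 0.3152, 0.0022]), 0.5)]
release_hole [(array([ 0.461, -0.08 ,  0.114]), 0.93)]
top rod [(array([0.3635, 0.3128, 0.001 ]), 0.78), (array([5.599e-01, 2.693e-01, 3.000e-04]), 0.43), (array([ 0.6679, -0.0025,  0.1176]), 0.43)]
top release_hole [(array([ 0.4609, -0.0911,  0.1157]), 0.6)]
```

View pics/s2.png

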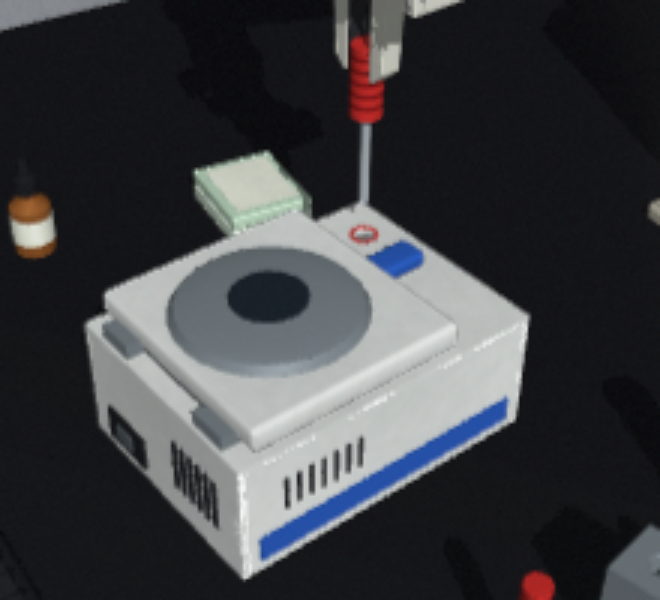

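View pics/w2.png

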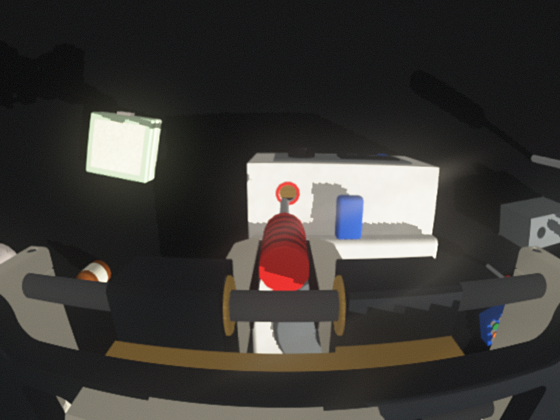

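The scene crop shows the rod held vertical with its tip at about (363,200), above the ring at (363,234). In the wrist view the tip lines up with the ring at (288,193). I descend in steps.

apply_moves:
  commands: [0,0.2,-1.2,0,0,0,2,0,0,-1,0,0,0,2,0,0,0,0,0,0,2]

```text
t: 6.68
tool_pos: [0.4619, -0.0854, 0.219]
orientation: [-0.199, 3.128, -0.005]
force: [-0.1, -0.1, -0.4]
opening: 0.0246
```

apply_moves:
  commands: [-0.2,0.1,-0.5,0,0.007,0,2,0,0,0,0,0,0,2,-0.05,0.05,-1,0,0,0,2,0,0,-0.5,0,0,0,2]

```text
t: 7.18
tool_pos: [0.4594, -0.0839, 0.1981]
orientation: [0.199, -3.135, 0.005]
force: [-0.1, 0.5, -1.1]
opening: 0.0238
```

apply_moves:
  commands: [0,0,-1,0,0,0,2,0,0,-0.8,0,0,0,2,0,0,-0.6,0,0,0,2,0,0,-0.5,0,0,0,2,0,0,0,0,0,0,2]

```text
t: 7.8
tool_pos: [0.4596, -0.0839, 0.1673]
orientation: [-0.199, 3.135, -0.005]
force: [0.3, -0.3, 2.3]
opening: 0.0239
```

```bash
python3 -c "
from h import *
st()"
```

```text
t 7.8 pos [ 0.4596 -0.0839  0.1673] z [ 9.0e-04 -3.1e-03 -1.0e+00] yaw 97.3 F [ 0.29 -0.3   2.27] open 0.0239 q [-0.29 -0.22  1.88 -0.    1.48 -1.99]
```

apply_moves:
  commands: [0,0,-0.3,0,0,0,2,0,0,-0.2,0,0,0,2,0,0,0,0,0,0,2]

```text
t: 8.18
tool_pos: [0.46, -0.0837, 0.1628]
orientation: [-0.199, 3.134, -0.005]
force: [-1.3, 1.6, 3.9]
opening: 0.0243
```

```bash
python3 - <<'E'
from h import *
st()
im,d=read_camera("top");b,g,r=[im[...,i].astype(int) for i in range(3)]
im,d=read_camera("scene");cv2.imwrite("pics/s3.png",cv2.resize(im[100:300,180:400],None,fx=2,fy=2))
print("tab",[(w("scene",r["point"]).round(4),round(r["conf"],2)) for r in spot_point("lid_tab","scene")])
E
```

```text
t 8.175 pos [ 0.46   -0.0837  0.1628] z [ 0.0019 -0.0029 -1.    ] yaw 97.3 F [-1.3   1.55  3.91] open 0.0243 q [-0.29 -0.22  1.89 -0.    1.47 -1.99]
tab [(array([ 0.4701, -0.0238,  0.1635]), 0.8), (array([ 0.5555, -0.0138,  0.003 ]), 0.62)]
```

View pics/s3.png

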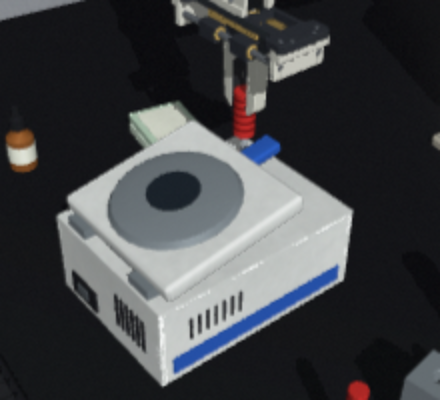

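The lid has popped up, with the tab raised to z≈0.164. Now I pull the rod straight up and carry it back.

apply_moves:
  commands: [0,0,1.5,0,0,0,2,0,0,2.5,0,0,0,2,0,0,3,0,0,0,2,0,0,4,0,0,0,2,0,0,3,0,0,0,2,0,3,0,0,0,0,2,0,5,0,0,0,0,2]

```text
t: 9.2
tool_pos: [0.4591, -0.0052, 0.3118]
orientation: [-0.189, 3.133, -0.008]
force: [0.5, 0.9, -2.1]
opening: 0.0242
```

apply_moves:
  commands: [0.5,6,0,0,0,0,2,0.5,6,0,0,0,0,2,0.3,6,0,0,0,0,2,0,5,0,0,0,0,2,0,3,0,0,0,0,2,0,1,0,0,0,0,2,0,0,0,0,0,0,2]

```text
t: 10.07
tool_pos: [0.4708, 0.2748, 0.3168]
orientation: [-0.192, 3.128, -0.01]
force: [0.5, -0.5, -1.9]
opening: 0.0242
```

```bash
python3 -c "
from h import *
st()"
```

```text
t 10.075 pos [0.4708 0.2748 0.3168] z [ 0.0078 -0.0057 -1.    ] yaw 97.0 F [ 0.46 -0.52 -1.93] open 0.0242 q [ 0.44 -0.04  1.45 -0.01  1.73 -1.25]
```

apply_moves:
  commands: [0.2,1.3,-4,0.006,0.008,0,2,0,0,-4,0,0,0,2,0,0,-2,0,0,0,2,0,0,0,0,0,0,2]

```text
t: 10.58
tool_pos: [0.4748, 0.2824, 0.2166]
orientation: [-0.183, 3.133, -0.0]
force: [0.3, 0.4, -1.2]
opening: 0.0245
```

```bash
python3 - <<'E'
from h import *
st()
m=camera_model("wrist");im,d=read_camera("wrist")
print("rod",[(w("wrist",r["point"],m).round(4),r["conf"]) for r in spot_point("rod","wrist")])
im,d=read_camera("scene");print("rod",[(w("scene",r["point"]).round(4),round(r["conf"],2)) for r in spot_point("rod","scene")])
cv2.imwrite("pics/s4.png",cv2.resize(im[200:360,320:500],None,fx=3,fy=3))
E
```

```text
t 10.575 pos [0.4748 0.2824 0.2166] z [ 3.e-03 -1.e-04 -1.e+00] yaw 96.7 F [ 0.31  0.4  -1.2 ] open 0.0245 q [ 0.44 -0.01  1.6  -0.    1.55 -1.24]
rod [(array([0.3717, 0.3115, 0.0066]), 0.79), (array([0.4758, 0.2813, 0.1237]), 0.6)]
rod [(array([0.3696, 0.3139, 0.0041]), 0.91), (array([0.4742, 0.2833, 0.1293]), 0.76), (array([0.5605, 0.271 , 0.003 ]), 0.52)]
```

View pics/s4.png

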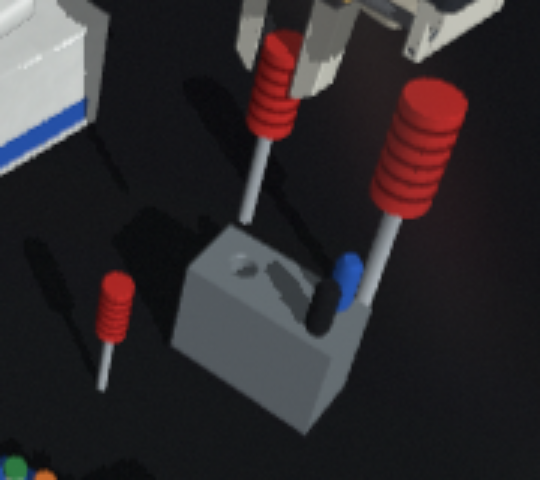

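The crop shows the rod hanging upright with its tip at (246,220), above the hole at (243,265). It needs y +6 mm and x −1.5 mm.

apply_moves:
  commands: [-0.15,0.6,-1.5,0,0,0,2,0,0,-0.7,0,0,0,2,0,0,0,0,0,0,2]

```text
t: 11.15
tool_pos: [0.4757, 0.2911, 0.1984]
orientation: [-0.184, 3.125, 0.005]
force: [-0.0, 0.2, -0.5]
opening: 0.0238
```

apply_moves:
  commands: [-0.25,-0.25,-0.5,0,0.013,0,2,0,0,0,0,0,0,2,0,0,-0.5,0,0,0,2]

```text
t: 11.52
tool_pos: [0.4733, 0.2886, 0.1885]
orientation: [0.185, -3.134, -0.007]
force: [0.2, 1.0, -0.5]
opening: 0.0242
```

apply_moves:
  commands: [0,0,-1.2,0,0,0,2,0,0,-1,0,0,0,2,0,0,-1,0,0,0,2,0,0,-1,0,0,0,2]

```text
t: 12.02
tool_pos: [0.4731, 0.2885, 0.1433]
orientation: [0.185, -3.134, -0.007]
force: [0.1, -1.1, -0.9]
opening: 0.024
```

apply_moves:
  commands: [0,0,-1.2,0,0,0,2,0,0,-1.2,0,0,0,2,0,0,-1,0,0,0,2,0,0,-0.6,0,0,0,2,0,0,0,0,0,0,2]

```text
t: 12.65
tool_pos: [0.4726, 0.2882, 0.0993]
orientation: [0.185, -3.133, -0.006]
force: [-0.1, 0.7, 0.3]
opening: 0.0242
```

apply_moves:
  commands: [0,0,-0.1,0,0,0,2,0,0,0,0,0,0,5,0,0,0,0,0,0,5,0,0,0,0,0,0,5,0,0,4,0,0,0,5,0,0,6,0,0,0,5,0,0,6,0,0,0,5,0,0,5,0,0,0,5]

```text
t: 13.65
tool_pos: [0.4689, 0.2864, 0.3091]
orientation: [0.184, -3.124, -0.0]
force: [0.5, -0.3, -0.1]
opening: 0.0502
```

```bash
python3 - <<'E'
from h import *
st()
for c in("top","scene"):
    im,d=read_camera(c);b,g,r=[im[...,i].astype(int) for i in range(3)]
    P=pts(c,d,(r>1.6*g)&(r>1.6*b)&(r>70));Q=P[(abs(P[:,0]-.473)<.035)&(abs(P[:,1]-.288)<.035)&(P[:,2]>.06)]
    print(c,"rod red",len(Q),Q.mean(0).round(4) if len(Q) else 0,Q.max(0).round(3) if len(Q) else 0,[(w(c,r["point"]).round(4),round(r["conf"],2)) for r in spot_point("rod",c)])
    T=pts(c,d,(b>1.6*r)&(b>90));T=T[(abs(T[:,0]-.47)<.05)&(abs(T[:,1]+.022)<.04)&(T[:,2]>.12)]
    print("tab",len(T),T.mean(0).round(4),T.min(0).round(3),T.max(0).round(3),[(w(c,r["point"]).round(4),round(r["conf"],2)) for r in spot_point("lid_tab",c)])
E
```

```text
t 13.65 pos [0.4689 0.2864 0.3091] z [-1.220e-02 -5.000e-04 -9.999e-01] yaw 96.7 F [ 0.55 -0.31 -0.11] open 0.0502 q [ 0.45 -0.01  1.43  0.    1.73 -1.24]
top rod red 193 [0.4688 0.2822 0.1316] [0.482 0.318 0.148] [(array([0.4701, 0.2897, 0.007 ]), 0.71), (array([ 3.677e-01,  3.118e-01, -1.000e-04]), 0.65), (array([0.5603, 0.2678, 0.0039]), 0.65)]
tab 236 [ 0.4764 -0.0227  0.1715] [ 0.456 -0.036  0.164] [ 0.499 -0.009  0.177] [(array([ 0.4736, -0.0249,  0.1681]), 0.79)]
scene rod red 427 [0.478  0.2931 0.1254] [0.487 0.302 0.149] [(array([0.37  , 0.3147, 0.0012]), 0.75), (array([0.5609, 0.271 , 0.0062]), 0.72), (array([ 0.4419, -0.3111,  0.0007]), 0.43)]
tab 160 [ 0.4783 -0.017   0.1721] [ 0.46  -0.032  0.164] [ 0.499 -0.005  0.178] [(array([ 0.4706, -0.0213,  0.1655]), 0.97)]
```

The rod is fully down, its top back at its original height. Next is the tab.

apply_moves:
  commands: [0,-4,0,0,-0.012,0,5,0,-6,0,0,0,0,5,0,-6,0,0,0,0,5,0,-6,0,0,0,0,5,0,-5,0,0,0,0,5,0,-2.5,0,0,0,0,5,0,0,0,0,0,0,5]

```text
t: 14.82
tool_pos: [0.4598, -0.0175, 0.2875]
orientation: [0.186, -3.107, 0.004]
force: [0.7, 0.8, -0.3]
opening: 0.0499
```

```bash
python3 -c "
from h import *
st()
m=camera_model('wrist');im,d=read_camera('wrist')
print([(w('wrist',r['point'],m).round(4),r['conf']) for r in spot_point('lid_tab','wrist')])"
```

```text
t 14.825 pos [ 0.4598 -0.0175  0.2875] z [-0.0293 -0.0045 -0.9996] yaw 96.9 F [ 0.71  0.81 -0.34] open 0.0499 q [-0.14 -0.24  1.68 -0.01  1.73 -1.83]
[(array([ 0.4726, -0.0224,  0.1683]), 0.6)]
```

apply_moves:
  commands: [1.1,-0.5,-3,0.004,-0.029,0,5,0,0,-3,0,0,0,5,0,0,-2,0,0,0,5,0,0,0,0,0,0,5]

```text
t: 15.42
tool_pos: [0.4707, -0.015, 0.204]
orientation: [0.202, -3.134, -0.003]
force: [0.1, 0.1, 0.7]
opening: 0.0501
```

```bash
python3 -c "
from h import *
st()"
```

```text
t 15.425 pos [ 0.4707 -0.015   0.204 ] z [-0.0011  0.0021 -1.    ] yaw 97.4 F [0.08 0.07 0.72] open 0.0501 q [-0.14 -0.23  1.82  0.    1.55 -1.84]
```

apply_moves:
  commands: [0,-0.7,-0.5,0,0,0,5,0,0,-1.5,0,0,0,5,0,0,-1.5,0,0,0,5,0,0,-1,0,0,0,5,0,0,0,0,0,0,5]

```text
t: 16.05
tool_pos: [0.4716, -0.0213, 0.1576]
orientation: [-0.205, 3.134, 0.003]
force: [0.1, -0.4, 0.5]
opening: 0.0502
```

apply_moves:
  commands: [0,-0.1,-0.6,0,0,0,5,0,0,0,0,0,0,2,0,0,0,0,0,0,2,0,0,0,0,0,0,2,0,0,0,0,0,0,2]
  squeeze: 15

```text
t: 16.68
tool_pos: [0.4725, -0.0226, 0.1526]
orientation: [-0.204, 3.132, 0.002]
force: [-0.7, -0.4, 0.3]
opening: 0.021
```

```bash
python3 - <<'E'
from h import *
st()
p=read_state()["tool_pos"];c,s=.9927,.1208
H=np.array([.6677,.0015,.118])
f=lambda a:H+np.r_[(-.204*np.cos(a)+.012*np.sin(a))*np.array([c,s]),.204*np.sin(a)+.012*np.cos(a)]
off=p-f(.178);print(off)
for a in np.r_[.178,np.arange(.3,1.41,.1)]:print(round(a,2),((f(a)+off)*100).round(2))
E
```

```text
t 16.675 pos [ 0.4725 -0.0226  0.1526] z [ 0.003   0.0017 -1.    ] yaw 97.5 F [-0.71 -0.44  0.32] open 0.021 q [-0.16 -0.2   1.89  0.    1.45 -1.86]
[ 0.00195492 -0.00012843 -0.01332763]
0.18 [47.25 -2.26 15.26]
0.3 [47.97 -2.17 17.64]
0.4 [48.78 -2.08 19.52]
0.5 [49.76 -1.96 21.3 ]
0.6 [50.92 -1.81 22.98]
0.7 [52.24 -1.65 24.53]
0.8 [53.71 -1.48 25.94]
0.9 [55.31 -1.28 27.19]
1.0 [57.03 -1.07 28.28]
1.1 [58.84 -0.85 29.19]
1.2 [60.74 -0.62 29.92]
1.3 [62.7  -0.38 30.44]
1.4 [64.7  -0.14 30.77]
```

apply_moves:
  commands: [0,0,0,0,0,0,1,0,0,0,0,0,0,1]

```text
t: 16.92
tool_pos: [0.4726, -0.0226, 0.1529]
orientation: [-0.204, 3.131, 0.002]
force: [-0.3, 0.5, -0.1]
opening: 0.0106
```

```bash
python3 - <<'E'
from h import *
st()
im,d=read_camera("scene");cv2.imwrite("pics/s5.png",cv2.resize(im[100:260,220:400],None,fx=4,fy=3.5))
E
```

```text
t 16.925 pos [ 0.4726 -0.0226  0.1529] z [ 0.0034  0.0017 -1.    ] yaw 97.5 F [-0.34  0.5  -0.06] open 0.0106 q [-0.16 -0.2   1.89  0.    1.45 -1.86]
```

View pics/s5.png

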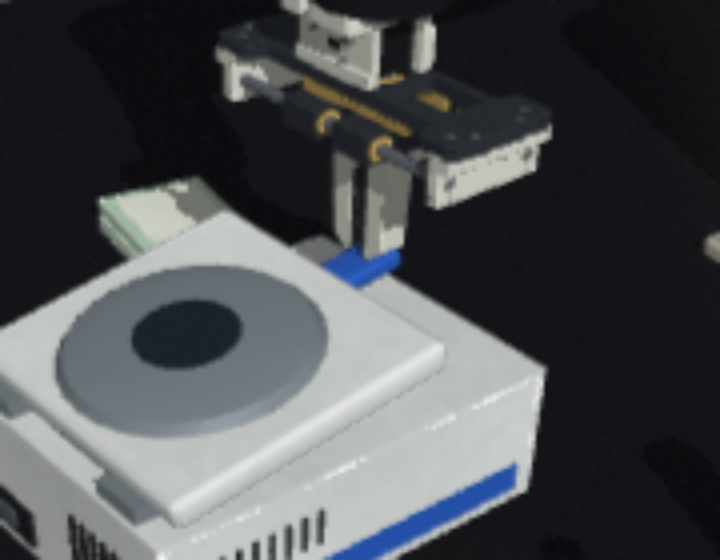

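The crop shows the fingers at (375,250) shut above the tab at (362,268), so they aren't around it. I measure the tab again.

```bash
python3 - <<'E'
from h import *
for c in("top","scene"):
    im,d=read_camera(c);b,g,r=[im[...,i].astype(int) for i in range(3)]
    T=pts(c,d,(b>1.6*r)&(b>90));T=T[(abs(T[:,0]-.47)<.06)&(abs(T[:,1]+.022)<.04)&(T[:,2]>.11)]
    print(c,"tab",len(T),T.mean(0).round(4),T.min(0).round(3),T.max(0).round(3),[(w(c,r["point"]).round(4),round(r["conf"],2)) for r in spot_point("lid_tab",c)])
E
```

```text
<stdin>:5: RuntimeWarning: Mean of empty slice.
  ret = um.true_divide(
Traceback (most recent call last):
ValueError: zero-size array to reduction operation minimum which has no identity
```

```bash
python3 - <<'E'
from h import *
c="scene"
im,d=read_camera(c);b,g,r=[im[...,i].astype(int) for i in range(3)]
T=pts(c,d,(b>1.6*r)&(b>90));T=T[(abs(T[:,0]-.47)<.06)&(abs(T[:,1]+.022)<.04)&(T[:,2]>.11)]
print(c,"tab",len(T),T.mean(0).round(4),T.min(0).round(3),T.max(0).round(3),[(w(c,r["point"]).round(4),round(r["conf"],2)) for r in spot_point("lid_tab",c)])
A=pts(c,d,np.ones(d.shape,bool));A=A[(abs(A[:,0]-.56)<.15)&(abs(A[:,1]+.01)<.11)&(A[:,2]>.105)&(A[:,2]<.2)]
# lid profile along machine x (relative to centre)
u=(A[:,:2]-[.5565,-.012])@[.9927,.1208];v=(A[:,:2]-[.5565,-.012])@[-.1208,.9927]
for k in np.arange(-.1,.1,.02):
    q=A[(abs(u-k)<.005)&(abs(v-.075)<.015)];print(round(k,2),len(q),np.median(q[:,2]).round(4) if len(q) else "")
E
```

```text
scene tab 127 [ 0.4813 -0.015   0.1713] [ 0.459 -0.032  0.163] [ 0.499 -0.004  0.181] [(array([ 0.4687, -0.021 ,  0.1647]), 0.93)]
-0.1 34 0.1168
-0.08 32 0.116
-0.06 34 0.1166
-0.04 75 0.1696
-0.02 73 0.1665
0.0 73 0.1631
0.02 69 0.1604
0.04 76 0.1575
0.06 82 0.1537
0.08 70 0.1494
```

```bash
python3 - <<'E'
from h import *
c="scene"
im,d=read_camera(c)
m=camera_model(c);K=np.array(m["intrinsics"])
def P(u,v):
    z=d[v,u];return w(c,[(u-K[0,2])/K[0,0]*z,(v-K[1,2])/K[1,1]*z,z]).round(3).tolist()
for v in range(158,184,2):print(v,[(u,P(u,v),im[v,u].tolist()) for u in (305,308,312,316,319)])
mw=camera_model("wrist");im,d=read_camera("wrist");cv2.imwrite("pics/w3.png",im)
E
```

```text
158 [(305, [0.484, -0.033, 0.209], [136, 144, 142]), (308, [0.48, -0.027, 0.211], [64, 63, 62]), (312, [0.48, -0.013, 0.219], [136, 145, 142]), (316, [0.479, 0.001, 0.226], [103, 108, 107]), (319, [0.47, -0.001, 0.222], [101, 106, 105])]
160 [(305, [0.484, -0.034, 0.203], [136, 144, 141]), (308, [0.48, -0.027, 0.206], [35, 33, 32]), (312, [0.48, -0.012, 0.214], [136, 144, 142]), (316, [0.477, -0.001, 0.219], [103, 107, 106]), (319, [0.469, -0.001, 0.216], [100, 106, 104])]
162 [(305, [0.484, -0.034, 0.198], [136, 144, 142]), (308, [0.479, -0.028, 0.2], [37, 34, 34]), (312, [0.48, -0.012, 0.209], [135, 143, 141]), (316, [0.478, -0.0, 0.215], [100, 106, 104]), (319, [0.468, -0.003, 0.21], [101, 106, 105])]
164 [(305, [0.483, -0.034, 0.193], [136, 144, 142]), (308, [0.481, -0.025, 0.197], [39, 34, 35]), (312, [0.481, -0.01, 0.205], [135, 144, 141]), (316, [0.478, 0.0, 0.21], [101, 106, 105]), (319, [0.467, -0.003, 0.204], [129, 137, 135])]
166 [(305, [0.484, -0.032, 0.189], [135, 144, 141]), (308, [0.48, -0.027, 0.19], [37, 34, 34]), (312, [0.479, -0.012, 0.198], [135, 143, 141]), (316,
[... 1280 characters left out ...]
496, -0.013, 0.171], [167, 81, 36]), (308, [0.49, -0.011, 0.17], [182, 89, 41]), (312, [0.481, -0.008, 0.169], [175, 85, 40]), (316, [0.469, -0.009, 0.164], [150, 137, 127]), (319, [0.321, -0.197, 0.0], [23, 20, 19])]
180 [(305, [0.501, -0.007, 0.171], [171, 157, 147]), (308, [0.493, -0.006, 0.169], [185, 90, 42]), (312, [0.481, -0.007, 0.164], [158, 96, 71]), (316, [0.433, -0.058, 0.116], [182, 183, 180]), (319, [0.428, -0.052, 0.118], [129, 130, 128])]
182 [(305, [0.507, 0.003, 0.174], [193, 196, 190]), (308, [0.498, 0.002, 0.17], [167, 154, 143]), (312, [0.447, -0.055, 0.118], [183, 187, 181]), (316, [0.437, -0.052, 0.115], [184, 186, 183]), (319, [0.432, -0.046, 0.117], [184, 186, 182])]
```

View pics/w3.png

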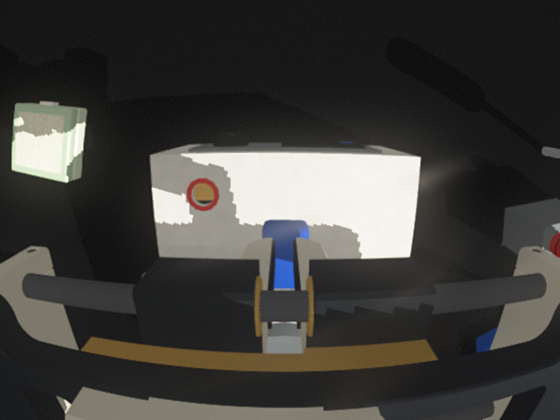

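Depth puts the fingertips at z≈0.18, about 25 mm above the reported TCP, so the fingers shut above the tab. The wrist view shows them centred over it at (285,235). I open, go lower (still clear of the deck by either reading) and close again.

apply_moves:
  commands: [0,0,0,0,0,0,5,0,0,0,0,0,0,5,0,0,0,0,0,0,5,0,0,0,0,0,0,5,0,0,-1,0,0,0,5,0,0,-1,0,0,0,5,0,0,-0.5,0,0,0,5]

```text
t: 18.1
tool_pos: [0.4724, -0.0226, 0.1259]
orientation: [-0.204, 3.132, 0.002]
force: [0.2, -0.4, -0.2]
opening: 0.0501
```

apply_moves:
  commands: [0,0,0,0,0,0,2,0,0,0,0,0,0,1.5,0,0,0,0,0,0,1.5,0,0,0,0,0,0,1.5,0,0,0,0,0,0,1.5]
  squeeze: 20

```text
t: 18.73
tool_pos: [0.4719, -0.022, 0.1252]
orientation: [-0.204, 3.133, 0.004]
force: [-0.3, 0.1, -1.9]
opening: 0.0259
```

```bash
python3 -c "
from h import *
st()"
```

```text
t 18.725 pos [ 0.4719 -0.022   0.1252] z [ 0.0018  0.0028 -1.    ] yaw 97.5 F [-0.34  0.1  -1.92] open 0.0259 q [-0.16 -0.18  1.92  0.    1.4  -1.86]
```

apply_moves:
  commands: [0.7,0.1,2.3,0,0,0,1.5,0.8,0.1,1.9,0,0,0,1.5,1,0.1,1.8,0,0,0,1.5]

```text
t: 19.1
tool_pos: [0.495, -0.0192, 0.1833]
orientation: [0.203, -3.131, -0.005]
force: [2.0, 0.6, -6.1]
opening: 0.026
```

apply_moves:
  commands: [1.3,0.15,1.8,0,0,0,1.5,1.3,0.15,1.55,0,0,0,1.5,1.5,0.2,1.4,0,0,0,1.5,1.6,0.2,1.25,0,0,0,1.5]

```text
t: 19.6
tool_pos: [0.55, -0.0123, 0.2427]
orientation: [0.201, -3.123, -0.005]
force: [-1.3, 0.3, -4.9]
opening: 0.0263
```

```bash
python3 -c "
from h import *
st()"
```

```text
t 19.6 pos [ 0.55   -0.0123  0.2427] z [-0.0127  0.0024 -0.9999] yaw 97.4 F [-1.31  0.29 -4.91] open 0.0263 q [-0.12 -0.01  1.55  0.    1.62 -1.82]
```

apply_moves:
  commands: [1.9,0.2,1.3,0,0,0,1.5,1.8,0.2,0.9,0,0,0,1.5,1.9,0.2,0.7,0,0,0,1.5]

```text
t: 19.98
tool_pos: [0.6051, -0.0056, 0.271]
orientation: [0.201, -3.116, -0.007]
force: [-4.3, 2.2, -0.7]
opening: 0.0261
```

apply_moves:
  commands: [2.1,0.2,0.6,0,0,0,1.5,2,0.2,0.3,0,0,0,1.5,0.5,0,0,0,0,0,1.5]

```text
t: 20.35
tool_pos: [0.6503, 0.0001, 0.2803]
orientation: [0.203, -3.109, -0.01]
force: [-21.3, 2.4, 9.0]
opening: 0.026
```

```bash
python3 -c "
from h import *
st()"
```

```text
t 20.35 pos [6.503e-01 1.000e-04 2.803e-01] z [-0.0261  0.0045 -0.9996] yaw 97.5 F [-21.33   2.37   9.01] open 0.026 q [-0.08  0.28  1.17  0.    1.72 -1.78]
```

The lid is at its stop. I release and rise.

apply_moves:
  commands: [-0.1,0,0,0,0,0,1.5,0,0,0,0,0,0,5,0,0,0,0,0,0,5,0,0,0,0,0,0,5,0,0,3,0,0,0,5,-1,0,4,0,0,0,5,-4,0,4,0,0,0,5,-5,0,0,0,0,0,5]

```text
t: 21.35
tool_pos: [0.5475, -0.0013, 0.3898]
orientation: [0.201, -3.106, -0.009]
force: [-0.3, -0.0, 0.8]
opening: 0.0497
```

apply_moves:
  commands: [-6,0,0,0,0,0,5,-6,0,0,0,0,0,5,-4,4,0,0,0,0,5,0,6,0,0,0,0,5,0,4,0,0,0,0,5,0,0,0,0,0,0,5]

```text
t: 22.1
tool_pos: [0.3796, 0.1407, 0.3927]
orientation: [0.195, -3.117, -0.009]
force: [0.5, -0.6, -0.3]
opening: 0.0495
```

```bash
python3 - <<'E'
from h import *
st()
im,d=read_camera("scene");cv2.imwrite("pics/s6.png",im)
for q in ("lid_tab","rod","slide_box","tube_rack","dropper"):print(q,[(w("scene",r["point"]).round(3),round(r["conf"],2)) for r in spot_point(q,"scene")])
H=np.array([.6677,.0015,.118]);b,g,r=[im[...,i].astype(int) for i in range(3)]
T=pts("scene",d,(b>1.6*r)&(b>90));T=T[T[:,2]>.25];print("tab",len(T),T.mean(0).round(3),T.max(0).round(3))
P=pts("scene",d,(r>1.6*g)&(r>1.6*b)&(r>70));Q=P[(abs(P[:,0]-.473)<.035)&(abs(P[:,1]-.288)<.035)&(P[:,2]>.06)];print("rod",Q.mean(0).round(4),Q.max(0).round(3))
E
```

```text
t 22.1 pos [0.3796 0.1407 0.3927] z [-0.0184  0.0043 -0.9998] yaw 97.1 F [ 0.46 -0.59 -0.27] open 0.0495 q [ 0.22 -0.37  1.59  0.01  1.94 -1.47]
lid_tab [(array([ 0.644, -0.002,  0.323]), 0.92)]
rod [(array([0.564, 0.271, 0.002]), 0.7), (array([0.373, 0.316, 0.003]), 0.61)]
slide_box [(array([ 0.445, -0.317,  0.006]), 0.66)]
tube_rack [(array([ 0.657,  0.354, -0.002]), 0.66)]
dropper [(array([ 0.651, -0.371,  0.005]), 0.73)]
tab 360 [ 0.315 -0.126  0.31 ] [0.657 0.231 0.54 ]
rod [0.478  0.293  0.1255] [0.486 0.303 0.149]
```

View pics/s6.png

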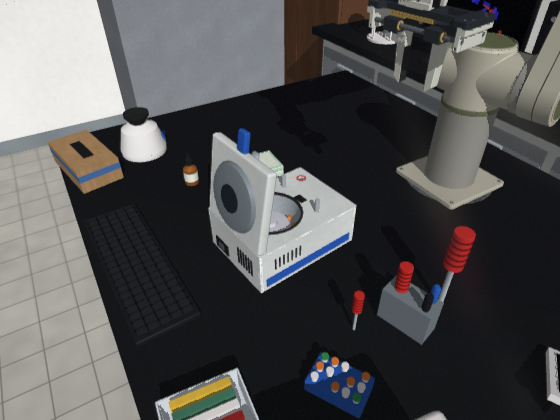

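The lid stands fully open with its tab at (244,140), the rod is seated in the block at (404,278), and the other things have not moved.

```bash
python3 -c "
from h import *
print(close_job())"
```

```text
the job is handed in; nothing more can be done
None
```

I released the lid with the middle-sized rod, put the rod back in the tool block, swung the lid fully open and handed the job in at about 22 s.

**Last checks before handing in:**
- **Lid:** the tab was measured at (0.644, -0.002, 0.323), which matches the 1.4 rad stop. It stayed there after the fingers let go.
- **Rod:** its handle top is back at its starting height (0.149 m), so it is fully down. This comes from the camera depth; in that last picture the network did not report the rod in the block, only its two look-alikes.
- **Slide box, tube rack and dropper bottle:** all within measurement error of where they started.
- **Arm:** clear of everything. The highest wrist force I read was about 23 N, at the lid stop, and I read forces only at the end of each move.

**What disagreed:** the first pinch at the tab closed on nothing. In the camera depth the fingertips sat about 25 mm higher than the reported TCP. Going 27 mm lower gave a firm grip on the tab, and I did not find the cause of the offset.

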